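# Rock test of a press base plate with a straightedge

## Robot

A 6-joint arm with a two-finger parallel gripper is mounted at the origin on the work surface. World frame = base frame: x ahead of the robot, y to its left, z up, the work surface at z = 0. Lengths are in mm, angles in degrees, forces in N, time in s.
With the tool pointing down it reaches from about 350 to 850 mm from the base axis. Payload 8.1 kg.
Tool frame: the origin (TCP) lies midway between the tips of the shut fingers; the grasp point (between the pads) lies 19 mm behind it; y points along the fingers, x is the direction in which the jaws open and shut, and the axes are right-handed (so a half turn about y gives the same grasp; the last joint's range is limited). The gripper opens to 85 mm and grips with 20 to 120 N. Pads are 22 mm wide; open, the fingers measure 114 mm over their backs; the gripper's body (76 mm by 85 mm) begins 54 mm behind the grasp point. The pads swing forward as they close: fully open they stand 13 mm farther back than shut.
Start: joints at [65.982, 7.471, 85.268, -0, 87.261, -4.893], TCP at [196.56, 566.895, 231.292] pointing down, gripper open.
Joint ranges: [-169.43, 169.43], [-51.17, 129.36], [1.28, 143.12], [-76.62, 256.62], [0, 156.53], [-152.29, 152.29]. Speed limits (degrees/s): [136.94, 136.94, 159.86, 180, 180, 180].

## Interface

Orientations are given as [roll, pitch, yaw] about the fixed x, y, z axes, in that order (R = Rz(yaw) Ry(pitch) Rx(roll)).
In Python, from bench import r gives the robot as it stands.
- The arm moves only by the tool move_arm, never from a script. Its arguments are lists of equal length, an entry for each row: "linear": the shift along the tool's x, y, z normalised to -1 to 1, where 1 is 300 mm, a list of three; "twist": the turn, a rotation vector about the tool's x, y, z normalised to -1 to 1, where 1 is pi/2 rad, a list of three; "hand": the opening, from -1 (shut) to 1 (fully open). A call has 1 to 12 rows; each row is the pose to reach, as a shift and turn from the pose measured when the call began, along the tool's axes at that moment; what a row does not reach only later rows make up. A row lasts 1/12 s, in which the tool goes at most 41.7 mm and 7.16 degrees, less where a joint would pass 70% of its speed; a pose out of reach is approached as far as the arm can. A call with a number of a shift or a turn outside -1 to 1 is refused whole. A call with a gripper value outside its range is refused whole. The fingers move at their own pace and stop on an object; "force" is the grip in N (left out, the last holds). Time passes only in rows, so rows that repeat a pose let the fingers close. It gives the time, the measured TCP pose, the force and the opening at its end, in the units of the state.
- r.sense(): the state, without advancing time (a new reading comes with each control period).
- r.snapshot(name): name is "scene" or "top" or "wrist"; returns a dict with "frame" (384x512x3 uint8, red, green, blue), "range_z" (384x512 float32, mm along the optical axis (not along the pixel's ray), 0 where there is no reading), "intrinsics" (3x3 intrinsics, pixels), "R" (3x3) and "t" (3): a world point X has camera coordinates R X + t; the wrist camera has in their place "hand_eye" (4x4, takes a point from camera to tool coordinates, whose origin is the TCP and whose axes are the tool frame's). Camera axes: x right, y down, z forward; pixel columns grow to the right and rows downward; lengths in mm; the calibration is good to about 2 mm. The wrist camera is an equidistant fisheye: a pixel r from the principal point sees the ray r / f radians off the axis. A picture is of the moment at which its call begins: read the wrist's pose just before it.
- r.hand_in(): hands the job in, once; it reports no verdict.
The state is a dict: "time": time; "joint_pos": joint angles; "qd": joint speeds; "joint_efforts": joint torques, N m; "tool_pos": TCP position; "tcp_rot": TCP orientation; "ft_force": force on the tool from outside, world axes, zero at the start; "wrist_torque": the same for the moment, N m; "finger_gap": finger opening in mm.
Only numpy, scipy, OpenCV 4.12 (cv2) and the standard library are available. Lean on these libraries where they do the work, as an engineer would, in place of code of your own. Each camera call takes 0.05 s, during which the arm holds its last target. There are 200 camera calls.

## Task

Check the oblong base plate of the watchmaker's press for rock: lay the straightedge, handle up, lengthwise along the middle of the plate's bowed face and let go of it without dropping it. Then, with the fingers, press its round end (the one with the hanging hole) down until it meets the face, and after that press its square end down likewise, and leave the straightedge lying there.

Things in the scene. Friction and masses are not known exactly. Their poses are not given: they have to be found in the camera images.
- straightedge: Steel straightedge, loose, 300 to 450 g: flat bar 180 long, 26 wide, 8 thick (mm) with a black handle block on its middle (60 long, 26 wide, 20 high, flush with the bar's sides); 28 high in all. One end is round with a dark hanging hole, the other square. Origin: centre of the underside; x along the bar to the round end, z up. Not the wooden-handled file.
- base_plate: Oblong dark steel plate, fixed, 200 mm long (x), 90 wide (y), a bolt hole in each corner (not the round flange). Origin: centre of its underside, on the bench; z up. Bowed face: level strip across the middle, 24 mm along x, 28 mm high; then sloping to 23 mm at both ends. A centred straightedge balances level; about 1 N rocks an end down 4 mm onto the slope; it may swing back when let go.
- hole_end (a point): Centre of the hanging hole on the top of the bar, where to press the round end: 77 mm from the straightedge's origin along +x, 8 mm above its underside, 13 mm from the tip. (The hole is only 11 mm wide: a shut gripper presses on its rim.)
- square_end (a point): The point where to press the square end, on the top of the bar: 77 mm from the straightedge's origin along -x, 8 mm above its underside, 13 mm from the end.
Not all that is in view belongs to the job. What is shaped like the base_plate but orange or red is not meant.

How it is judged:
By the outcome, as a careful person would: the job done as asked, in the order asked, and still so for the second after the job is handed in, with the robot touching nothing.
It also fails if it takes over 48 s, if anything falls off the work surface, if the arm or the gripper's body presses on something with over 40 N, if the wrist force passes 120 N, or if a joint passes its speed limit or range.

## Working session

There is one attempt and no reset: what is moved stays moved. The work goes in short steps, Python scripts to look and compute and a tool call to move; the robot and the scene stay as the last step left them, time stands still between calls to the robot, and variables do not carry over. Pictures are saved under pics/ and viewed, on a budget of 10 in all, crops included, one or two more only if the job needs it, and the job is handed in when it is done.

Besides the shell and the picture viewer there is one more tool, called after "Request:" as name(argument=value, ...), one argument or row to a line, values as JSON. move_arm: Moves the arm, as the interface text tells. Scaled input: -1 to 1 covers 300 mm each way for a shift and pi/2 rad each way for a turn. Its arguments: {"type":"object","properties":{"linear":{"type":"array","items":{"type":"array","items":{"type":"number","minimum":-1,"maximum":1}}},"twist":{"type":"array","items":{"type":"array","items":{"type":"number","minimum":-1,"maximum":1}}},"hand":{"type":"array","items":{"type":"number"}},"force":{"type":"number"}},"required":["linear","twist","hand"]}

```bash
ls; mkdir -p pics; python3 - <<'E'
from bench import r
import cv2,numpy as np
s=r.sense();print(s)
for n in("top","scene"):
    d=r.snapshot(n);np.savez(f"{n}0.npz",**d);cv2.imwrite(f"pics/{n}0.png",cv2.resize(d["frame"][:,:,::-1],(800,600),interpolation=cv2.INTER_CUBIC));print(n,d["intrinsics"],d["R"],d["t"])
E
```

```text
pics
{'time': 0.0, 'joint_pos': array([ 6.59822878e+01,  7.51412776e+00,  8.53311311e+01, -4.30806591e-04,
        8.72637278e+01, -4.89360583e+00]), 'qd': array([-0.02574147, -0.02748447, -0.10969422,  0.02148093, -0.04674449,
        0.00393426]), 'joint_efforts': array([ 3.59368838e-03, -5.69393277e+01, -5.00562751e+01,  4.70599225e-04,
        1.42711157e-02,  1.60716189e-05]), 'tool_pos': array([196.3208491 , 566.36316279, 230.23693437]), 'tcp_rot': array([-89.99113151,   0.10862608,  70.87592306]), 'ft_force': array([-0.29498829, -0.06703738,  0.84202408]), 'wrist_torque': array([-0.02840365, -0.01038884, -0.00895105]), 'finger_gap': 85.42514835048691}
top [[403.62403065   0.         256.14599774]
 [  0.         403.62403065 193.12297114]
 [  0.           0.           1.        ]] [[ 0.03009018 -0.99936032 -0.01932689]
 [-0.98765641 -0.02675307 -0.15433437]
 [ 0.15371859  0.02373228 -0.98782963]] [ -45.07256374  424.88342492 1087.47753818]
scene [[422.7060614    0.         253.38136878]
 [  0.         422.7060614  187.80073826]
 [  0.           0.           1.        ]] [[-0.83595871  0.54859025 -0.01489188]
 [ 0.45654089  0.68012053 -0.57359087]
 [-0.30453809 -0.48629704 -0.81900656]] [ 415.38705823 -123.92756268 1063.60163134]
```

View pics/top0.png

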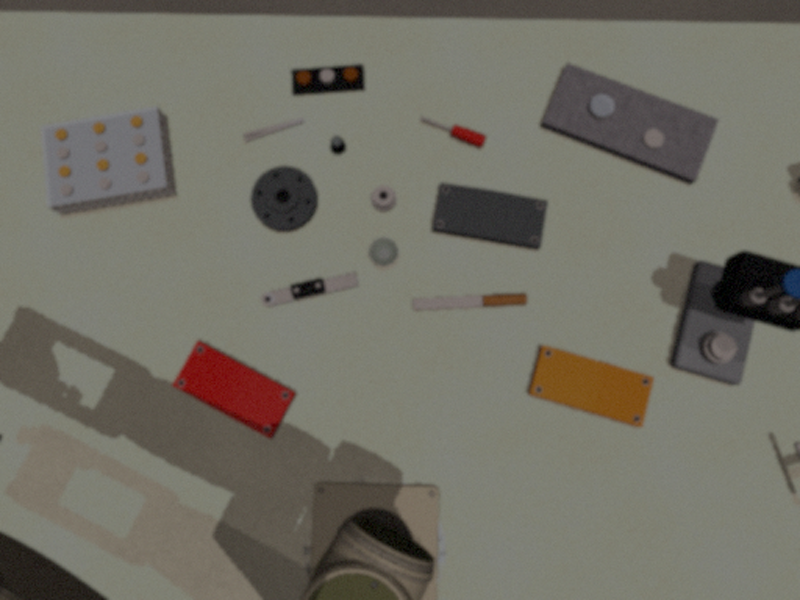

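View pics/scene0.png

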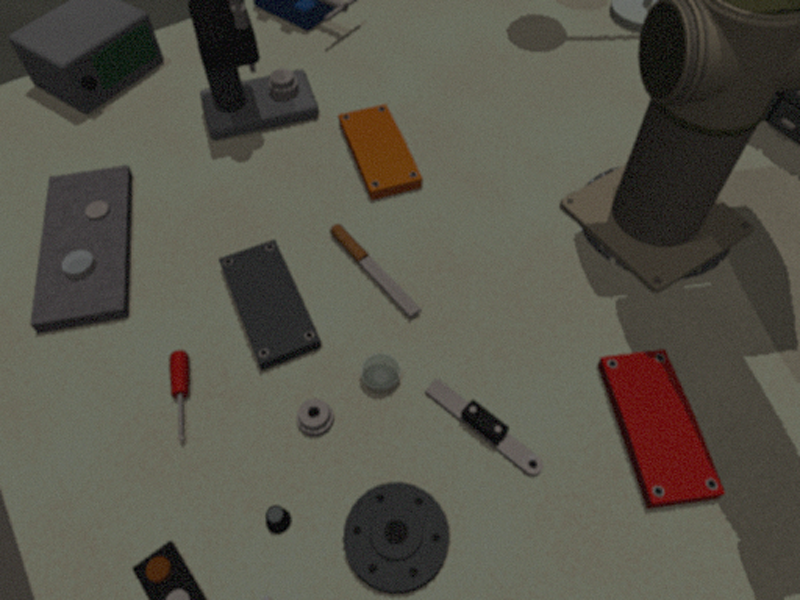

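The top view (800x600) shows the straightedge with its hole at about (267,298), handle at (308,288) and square end at (357,279). The dark plate has corners at about (440,184), (547,200), (540,248) and (432,232). The scene view agrees: handle at (485,422), hole at (533,465), plate centre at (270,303).

```bash
cat > h.py <<'E'
import numpy as np,cv2
def load(n): return dict(np.load(n))
def ray(d,uv):
    K,R,t=d["intrinsics"],d["R"],d["t"]
    v=R.T@np.linalg.inv(K)@np.array([uv[0],uv[1],1.]);return -R.T@t,v
def plane(d,uv,z):
    c,v=ray(d,uv);return c+v*(z-c[2])/v[2]
def tri(rays):
    A=np.zeros((3,3));b=np.zeros(3)
    for c,v in rays:
        v=v/np.linalg.norm(v);P=np.eye(3)-np.outer(v,v);A+=P;b+=P@c
    X=np.linalg.solve(A,b)
    return X,[np.linalg.norm((np.eye(3)-np.outer(v,v)/(v@v))@(X-c)) for c,v in rays]
E
python3 - <<'E'
from h import *
T=load("top0.npz");S=load("scene0.npz")
def blob(d,c,half,lo,hi):
    c=np.array(c)*.64;x0,y0=(c-half).astype(int);im=cv2.cvtColor(d["frame"],cv2.COLOR_RGB2GRAY)[y0:y0+2*half,x0:x0+2*half]
    m=((im>=lo)&(im<hi)).astype(np.uint8);m=cv2.morphologyEx(m,cv2.MORPH_CLOSE,np.ones((5,5)))
    cs,_=cv2.findContours(m,cv2.RETR_EXTERNAL,cv2.CHAIN_APPROX_NONE);k=max(cs,key=cv2.contourArea)
    rc=cv2.minAreaRect(k);print(im.min(),im.max(),cv2.contourArea(k),rc);return np.array(rc[0])+[x0,y0],cv2.boxPoints(rc)+[x0,y0]
for nm,a,b,h,g in(("plate",(490,216),(270,303),45,80),("handle",(308,288),(485,422),18,60)):
    ct,bt=blob(T,a,h,0,g);cs,bs=blob(S,b,h,0,g)
    print(nm,tri([ray(T,ct),ray(S,cs)]))
    for z in (0,28): print(z,plane(T,ct,z),plane(S,cs,z))
    print([plane(T,p,25).round(1) for p in bt])
for nm,a,b in(("hole",(266,298.5),(533,465)),("sq",(357,279),(432,386))):
    a=np.array(a)*.64;b=np.array(b)*.64
    print(nm,tri([ray(T,a),ray(S,b)]),plane(T,a,8),plane(S,b,8))
E
```

```text
29 131 2126.0 ((44.67567443847656, 44.94594955444336), (70.03396606445312, 32.22220230102539), 9.462322235107422)
6 112 3207.0 ((44.31034851074219, 47.72414016723633), (81.14739227294922, 44.3815803527832), 66.80140686035156)
plate (array([ 597.63727384, -191.55289208,    0.72931485]), [np.float64(0.17165395192275598), np.float64(0.17165395192267352)])
0 [ 598.0015167  -191.74532192    0.        ] [ 597.39901934 -191.92711778    0.        ]
28 [ 589.54034423 -188.49381812   28.        ] [ 601.92558631 -172.28465551   28.        ]
[array([558.1, -83.8,  25. ]), array([652.6, -96.8,  25. ]), array([ 622.9, -294.4,   25. ]), array([ 529.5, -279. ,   25. ])]
2 130 158.5 ((17.67058563232422, 18.51764678955078), (9.11108112335205, 20.391464233398438), 77.47119140625)
2 113 476.0 ((16.929412841796875, 19.582351684570312), (32.32263946533203, 18.113693237304688), 40.60129165649414)
handle (array([450.75293489, 136.70521002,   9.91216134]), [np.float64(1.5124086697269308), np.float64(1.5124086697269876)])
0 [451.45777092 139.55877126   0.        ] [448.34269269 132.62962369   0.        ]
28 [446.59925086 134.66544781  28.        ] [458.04611764 140.99994344  28.        ]
[array([452.7, 166.4,  25. ]), array([466.8, 110.9,  25. ]), array([441.6, 104.1,  25. ]), array([427.5, 159.4,  25. ])]
hole (array([430.34047325, 212.76623262,   4.58625368]), [np.float64(0.9819154424405698), np.float64(0.9819154424406494)]) [429.19367909 212.71288335   8.        ] [432.26487341 212.72259488   8.        ]
sq (array([471.22319515,  49.26445018,  -1.65569793]), [np.float64(0.5396851224844039), np.float64(0.5396851224842568)]) [469.76222924  47.96476138   8.        ] [473.92868426  53.53637182   8.        ]
```

Request:
move_arm(
  linear=[
    [-0.81, 0, -0.945],
    [-0.81, 0, -0.945],
    [-0.81, 0, -0.945],
    [-0.81, 0, -0.945],
    [-0.81, 0, -0.945],
    [-0.81, 0, -0.945],
    [-0.81, 0, -0.945],
    [-0.81, 0, -0.945],
    [-0.81, 0, -0.945],
    [-0.81, 0, -0.945],
  ],
  twist=[
    [0, 0.64, 0],
    [0, 0.64, 0],
    [0, 0.64, 0],
    [0, 0.64, 0],
    [0, 0.64, 0],
    [0, 0.64, 0],
    [0, 0.64, 0],
    [0, 0.64, 0],
    [0, 0.64, 0],
    [0, 0.64, 0],
  ],
  hand=[1, 1, 1, 1, 1, 1, 1, 1, 1, 1],
)

```text
time: 0.93
tool_pos: [387.5, 238.2, 230.4]
tcp_rot: [-90.2, 0.0, 12.9]
ft_force: [-0.6, 0.2, 0.4]
finger_gap: 85.5
```

```bash
cat >> h.py <<'E'
from scipy.spatial.transform import Rotation as Ro
def pose(s): return Ro.from_euler("xyz",s["tcp_rot"],degrees=True).as_matrix(),np.array(s["tool_pos"])
def delta(s,p,yaw):
    "normalised linear/twist from state s to TCP p, tool down at yaw"
    R,t=pose(s);Rt=Ro.from_euler("xyz",[-90,0,yaw],degrees=True).as_matrix()
    print("lin",(R.T@(np.array(p)-t)/300).round(3),"twist",(Ro.from_matrix(R.T@Rt).as_rotvec()/(np.pi/2)).round(3))
def wray(d,R,t,uv):
    K=d["intrinsics"];x=(uv[0]-K[0,2])/K[0,0];y=(uv[1]-K[1,2])/K[1,1];q=np.hypot(x,y)
    v=np.array([np.sin(q)*x/q,np.sin(q)*y/q,np.cos(q)]) if q>0 else np.array([0,0,1.])
    H=d["hand_eye"];return R@H[:3,3]+t,R@H[:3,:3]@v
def wplane(d,R,t,uv,z):
    c,v=wray(d,R,t,uv);return c+v*(z-c[2])/v[2]
E
python3 - <<'E'
from h import *
from bench import r
s=r.sense();print(s["time"],s["tool_pos"],s["tcp_rot"],s["joint_pos"]);delta(s,[447,135,200],13.3)
E
```

```text
0.9333 [387.46498361 238.17854189 230.43382422] [-9.02457377e+01  2.96848306e-02  1.28606297e+01] [ 25.30430555 -15.4998677  107.25761366  -0.23366834  88.32420723
  12.45061262]
lin [ 0.117  0.103 -0.379] twist [ 0.003 -0.005 -0.   ]
```

Request:
move_arm(
  linear=[
    [0.117, 0.1, -0.379],
    [0.117, 0.1, -0.379],
    [0.117, 0.1, -0.379],
    [0.117, 0.1, -0.379],
    [0.117, 0.1, -0.379],
  ],
  twist=[
    [0.003, -0.005, 0],
    [0.003, -0.005, 0],
    [0.003, -0.005, 0],
    [0.003, -0.005, 0],
    [0.003, -0.005, 0],
  ],
  hand=[1, 1, 1, 1, 1],
)

```text
time: 1.35
tool_pos: [447.1, 133.0, 199.6]
tcp_rot: [-90.0, 0.2, 13.1]
ft_force: [0.2, -0.1, 0.8]
finger_gap: 85.4
```

```bash
cat > snap.py <<'E'
import sys
from h import *
from bench import r
n=sys.argv[1]
s=r.sense();R,t=pose(s);d=r.snapshot("wrist");np.savez(n+".npz",Rp=R,tp=t,**d)
print(s["time"],t,s["tcp_rot"],s["ft_force"],s["finger_gap"]);
cv2.imwrite(f"pics/{n}.png",cv2.resize(d["frame"][:,:,::-1],(800,600),interpolation=cv2.INTER_CUBIC))
E
python3 snap.py w1; python3 -c "
from h import *
d=load('w1.npz');print(d['hand_eye'],d['intrinsics'])"
```

```text
1.35 [447.05211201 132.98680691 199.63144471] [-89.98397238   0.16789991  13.0922464 ] [ 0.16544212 -0.06705694  0.82038473] 85.37802939886039
[[ 9.99999863e-01 -3.66344791e-04  3.73069448e-04 -2.89435674e-01]
 [-4.56791046e-04 -2.64916732e-01  9.64271184e-01 -1.43280528e+02]
 [-2.54423386e-04 -9.64271223e-01 -2.64916863e-01  6.74604441e+01]
 [ 0.00000000e+00  0.00000000e+00  0.00000000e+00  1.00000000e+00]] [[297.31863964   0.         262.01164446]
 [  0.         297.31863964 190.99979195]
 [  0.           0.           1.        ]]
```

View pics/w1.png

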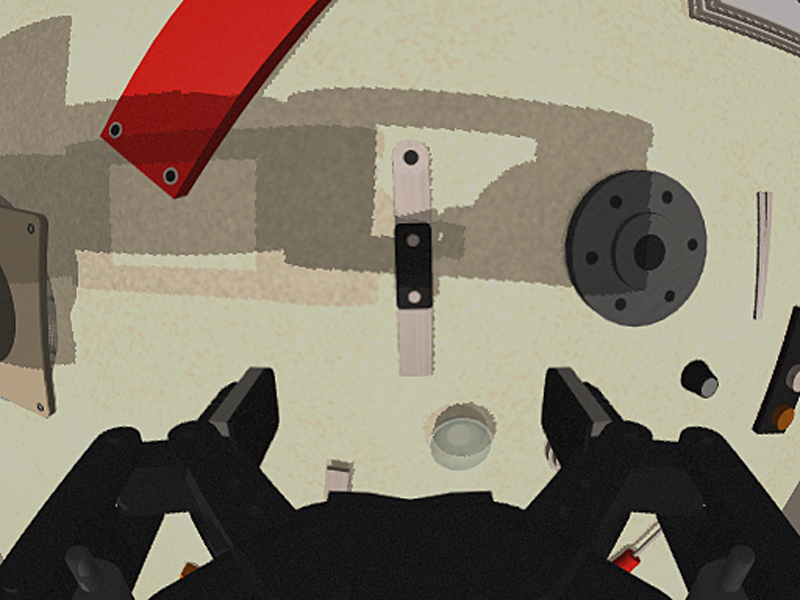

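The wrist view shows the hole at (410,157), handle screws at (413,240) and (414,297), the handle block spanning (397–432, 224–307), and the square end at (416,376).

```bash
python3 - <<'E'
from h import *
d=load("w1.npz");R,t=d["Rp"],d["tp"]
g=cv2.cvtColor(d["frame"],cv2.COLOR_RGB2GRAY)
P=lambda u,v,z:wplane(d,R,t,(u*.64,v*.64),z)
h=P(410.5,157.5,8);q=P(416,376,8);print(h,q,np.linalg.norm(h-q))
for p in((397,224),(431,224),(432,307),(397,307),(413,240),(414,297)):print(P(*p,28).round(1))
m=(h*90+q*77)/167;a=np.degrees(np.arctan2(*(h-q)[[1,0]]));print("centre",m,a)
E
```

```text
[429.17154379 210.27409435   8.        ] [471.38998072  48.1592392    8.        ] 167.52200654984702
[430.6 163.5  28. ]
[453.1 168.7  28. ]
[467.7 111.8  28. ]
[443.6 106.2  28. ]
[443.7 155.2  28. ]
[453.6 116.1  28. ]
centre [448.63752968 135.52652641   8.        ] 104.59691535377911
```

```bash
python3 - <<'E'
from h import *
from bench import r
s=r.sense();delta(s,[448.7,136.5,110],14.5)
E
```

```text
lin [0.009 0.301 0.005] twist [-0.001 -0.015 -0.001]
```

Request:
move_arm(
  linear=[
    [0.009, 0.3, 0.007],
    [0.009, 0.3, 0.007],
    [0.009, 0.3, 0.007],
    [0.009, 0.3, 0.007],
  ],
  twist=[
    [-0.001, -0.015, -0.001],
    [-0.001, -0.015, -0.001],
    [-0.001, -0.015, -0.001],
    [-0.001, -0.015, -0.001],
  ],
  hand=[0.4, 0.4, 0.4, 0.4],
)

```text
time: 1.73
tool_pos: [445.3, 138.0, 107.4]
tcp_rot: [-90.0, 0.4, 14.6]
ft_force: [-0.2, -0.3, 0.4]
finger_gap: 60.0
```

```bash
python3 snap.py w2
```

```text
1.7333 [445.30229535 137.97212611 107.37506407] [-89.99030285   0.44487144  14.64042592] [-0.2094734  -0.26804826  0.39589256] 60.03871329147641
```

View pics/w2.png

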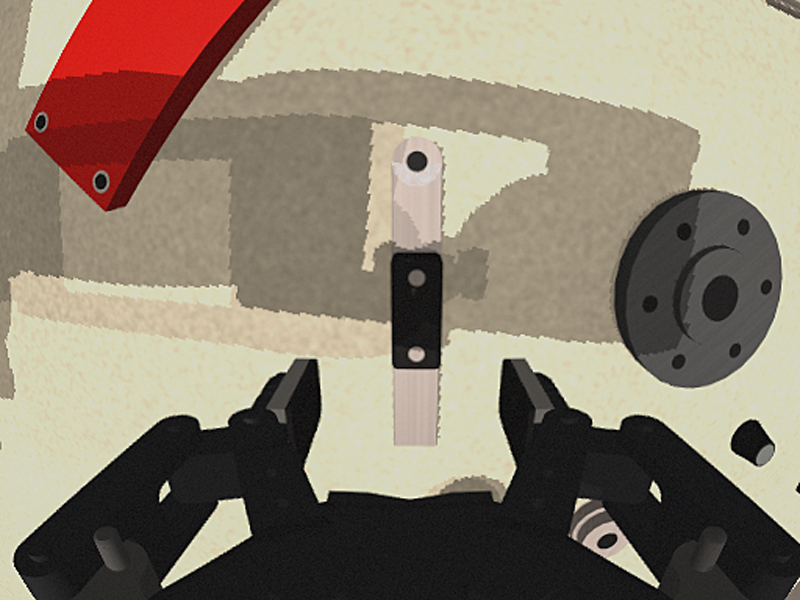

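The lower view shows the hole at (417,161), screws at (417,278) and (416,354), handle top spanning (392–441, 254–368), and the square end at (416,445).

```bash
python3 - <<'E'
from h import *
from bench import r
a=load("w1.npz");b=load("w2.npz")
W=lambda d,p:wray(d,d["Rp"],d["tp"],(p[0]*.64,p[1]*.64))
for n,p,q in(("hole",(410.5,157.5),(417,161)),("s1",(413,240),(417,278)),("s2",(414,297),(416,354.5)),("sq",(416,376),(416,445))):
    print(n,*tri([W(a,p),W(b,q)]),wplane(b,b["Rp"],b["tp"],np.array(q)*.64,8 if n in("hole","sq") else 28))
for i in range(3): s=r.sense();print(s["time"],s["tool_pos"],s["qd"].max())
for p in((392,254),(441,254),(441,368),(392,368)):print(wplane(b,b["Rp"],b["tp"],np.array(p)*.64,28).round(1))
delta(s,[448.7,136.5,5],14.5)
E
```

```text
hole [429.32721878 210.12312456  16.76187108] [np.float64(0.17385472069400318), np.float64(0.17385472069397084)] [429.42467838 210.53155216   8.        ]
s1 [443.6159521  155.75627933  31.98395169] [np.float64(0.02880063115845105), np.float64(0.02880063115847738)] [443.9087302  154.89777764  28.        ]
s2 [453.42714482 116.92087739  31.18697781] [np.float64(0.029324905240610256), np.float64(0.02932490524059346)] [453.80931335 115.67386194  28.        ]
sq [472.10244459  46.58153969   4.29297382] [np.float64(0.28920395936659327), np.float64(0.28920395936674065)] [471.72573067  49.0297241    8.        ]
1.7833 [447.41445617 138.13536112 110.13200973] 0.41934684105942577
1.7833 [447.41445617 138.13536112 110.13200973] 0.41934684105942577
1.7833 [447.41445617 138.13536112 110.13200973] 0.41934684105942577
[429.1 163.4  28. ]
[452.1 169.5  28. ]
[468.4 111.6  28. ]
[443.7 105.1  28. ]
lin [ 0.004  0.35  -0.006] twist [ 0.     0.001 -0.002]
```

Request:
move_arm(
  linear=[
    [0.004, 0.12, -0.006],
    [0.004, 0.24, -0.006],
    [0.004, 0.3, -0.006],
    [0.004, 0.35, -0.006],
    [0.004, 0.35, -0.006],
    [0.004, 0.35, -0.006],
  ],
  twist=[
    [0, 0, -0.002],
    [0, 0, -0.002],
    [0, 0, -0.002],
    [0, 0, -0.002],
    [0, 0, -0.002],
    [0, 0, -0.002],
  ],
  hand=[0.4, 0.4, 0.4, 0.4, 0.4, 0.4],
)

```text
time: 2.28
tool_pos: [450.0, 137.4, 7.2]
tcp_rot: [-90.0, -0.1, 14.7]
ft_force: [-0.3, -0.1, 0.8]
finger_gap: 59.6
```

Request:
move_arm(
  linear=[
    [0, 0, 0],
    [0, 0, 0],
    [0, 0, 0],
    [0, 0, 0],
    [0, 0, 0],
    [0, 0, 0],
    [0, 0, 0],
    [0, 0, 0],
  ],
  twist=[
    [0, 0, 0],
    [0, 0, 0],
    [0, 0, 0],
    [0, 0, 0],
    [0, 0, 0],
    [0, 0, 0],
    [0, 0, 0],
    [0, 0, 0],
  ],
  hand=[-0.6, -0.6, -0.6, -0.6, -0.6, -0.6, -0.6, -0.6],
  force=30,
)

```text
time: 2.95
tool_pos: [451.6, 137.8, 9.5]
tcp_rot: [-90.0, -0.3, 14.7]
ft_force: [-3.5, -1.6, 11.9]
finger_gap: 25.1
```

```bash
python3 snap.py w3; python3 - <<'E'
from h import *
from bench import r
s=r.sense();delta(s,[448.7,136.5,110],14.5)
E
```

```text
2.95 [451.60701321 137.77829319   9.53652013] [-90.01605399  -0.26559422  14.66665826] [-3.45600675 -1.57094918 11.85521017] 25.095244523520833
lin [-0.009 -0.335 -0.002] twist [0.    0.002 0.003]
```

Request:
move_arm(
  linear=[
    [0, -0.03, 0],
    [0, -0.1, 0],
    [0, -0.22, 0],
    [0, -0.34, 0],
    [0, -0.34, 0],
    [0, -0.34, 0],
  ],
  twist=[
    [0, 0, 0],
    [0, 0, 0],
    [0, 0, 0],
    [0, 0, 0],
    [0, 0, 0],
    [0, 0, 0],
  ],
  hand=[-0.6, -0.6, -0.6, -0.6, -0.6, -0.6],
  force=50,
)

```text
time: 3.5
tool_pos: [453.5, 138.2, 115.2]
tcp_rot: [-90.0, -0.7, 14.7]
ft_force: [0.3, -0.4, -4.0]
finger_gap: 25.0
```

```bash
python3 snap.py w4
```

```text
3.5 [453.53214721 138.15035583 115.24711554] [-90.04271163  -0.65180699  14.66907213] [ 0.30875075 -0.38992979 -3.95517165] 24.996457305025018
```

View pics/w4.png

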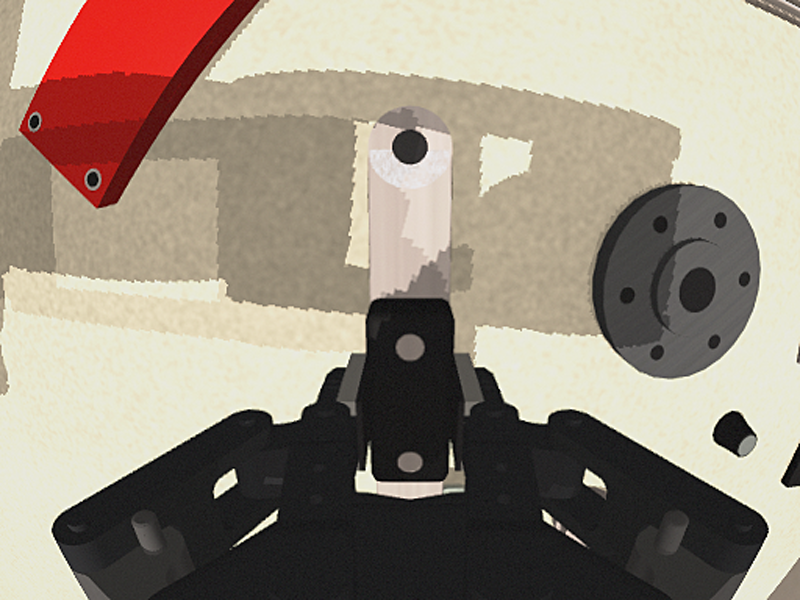

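The straightedge hangs level in the grip, hole at (410,147), screws at (410,347) and (410,462), so it lies straight in the hand.

```bash
python3 - <<'E'
from h import *
from bench import r
from scipy.optimize import least_squares
d=load("w4.npz");I=np.eye(3);O=np.zeros(3)
obs=[(410,147,77,8),(410,347,20,28),(410,462,-20,28)]
def f(p):
    e=[]
    for u,v,l,h in obs:
        c,w=wray(d,I,O,(u*.64,v*.64));q=c[1:]+0
        # bar point in tool (y down,z along bar)
        y=p[0]-h*np.cos(p[2])-l*np.sin(p[2]);z=p[1]+l*np.cos(p[2])-h*np.sin(p[2])
        k=(y-c[1])/w[1];e.append(c[2]+k*w[2]-z)
    return e
s=least_squares(f,[7,0,0]);print("underside y, z offset, pitch deg",s.x[:2],np.degrees(s.x[2]),s.fun)
for u,v,l,h in obs:
    c,w=wray(d,I,O,(u*.64,v*.64));k=(s.x[0]-h-c[1])/w[1];print((c+k*w).round(1))
s=r.sense();print(s["tool_pos"]);delta(s,[525,-75,200],3);delta(s,[605,-280,200],-8)
E
```

```text
underside y, z offset, pitch deg [ 8.77301724 -1.20651962] -0.28031306337407447 [-5.40012479e-13 -3.21556115e-11  6.09254869e-11]
[-0.   0.8 75.8]
[ -0.1 -19.2  19. ]
[ -0.  -19.2 -21.1]
[451.79120827 137.81209394 112.81430496]
lin [ 0.059 -0.29  -0.748] twist [-0.     0.13   0.005]
lin [ 0.144 -0.289 -1.477] twist [-0.001  0.252  0.005]
```

Request:
move_arm(
  linear=[
    [0.02, -0.15, -0.05],
    [0.059, -0.29, -0.748],
    [0.059, -0.29, -0.748],
    [0.059, -0.29, -0.748],
    [0.059, -0.29, -0.748],
    [0.059, -0.29, -0.748],
    [0.059, -0.29, -0.748],
    [0.059, -0.29, -0.748],
  ],
  twist=[
    [0, 0, 0.005],
    [0, 0.25, 0.005],
    [0, 0.25, 0.005],
    [0, 0.25, 0.005],
    [0, 0.25, 0.005],
    [0, 0.25, 0.005],
    [0, 0.25, 0.005],
    [0, 0.25, 0.005],
  ],
  hand=[-0.6, -0.6, -0.6, -0.6, -0.6, -0.6, -0.6, -0.6],
)

```text
time: 4.22
tool_pos: [525.0, -77.9, 199.0]
tcp_rot: [-90.0, 0.2, -8.1]
ft_force: [0.2, 0.6, -3.1]
finger_gap: 24.8
```

```bash
python3 - <<'E'
from h import *
from bench import r
s=r.sense();print(s["tool_pos"],s["tcp_rot"]);delta(s,[605,-280,200],-8)
E
```

```text
[524.96154857 -77.87914456 198.9606815 ] [-89.98886034   0.15097451  -8.06803949]
lin [ 0.359 -0.005 -0.63 ] twist [-0.    -0.001 -0.002]
```

Request:
move_arm(
  linear=[
    [0.36, 0, -0.63],
    [0.36, 0, -0.63],
    [0.36, 0, -0.63],
    [0.36, 0, -0.63],
    [0.36, 0, -0.63],
    [0.36, 0, -0.63],
    [0.36, 0, -0.63],
    [0.36, 0, -0.63],
  ],
  twist=[
    [0, 0, 0],
    [0, 0, 0],
    [0, 0, 0],
    [0, 0, 0],
    [0, 0, 0],
    [0, 0, 0],
    [0, 0, 0],
    [0, 0, 0],
  ],
  hand=[-0.6, -0.6, -0.6, -0.6, -0.6, -0.6, -0.6, -0.6],
)

```text
time: 4.88
tool_pos: [604.4, -279.0, 195.6]
tcp_rot: [-89.9, 0.4, -8.1]
ft_force: [-0.4, 0.6, -3.3]
finger_gap: 24.7
```

```bash
python3 snap.py w5
```

```text
4.8833 [ 604.39756883 -279.01588511  195.63752977] [-89.85186593   0.40673632  -8.09475104] [-0.3975975   0.62651828 -3.2882621 ] 24.70963463785008
```

View pics/w5.png

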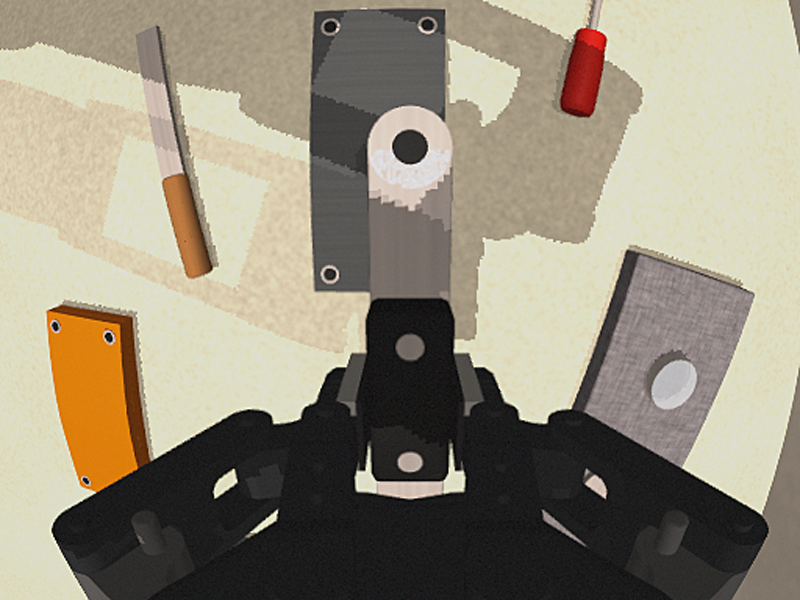

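Plate bolt holes show at A(330,26), B(428,25), C(330,274); the fourth is hidden under the held bar. I'll shift sideways for an unobstructed second view.

Request:
move_arm(
  linear=[
    [-0.37, 0, 0],
    [-0.37, 0, 0],
    [-0.37, 0, 0],
    [-0.37, 0, 0],
    [-0.37, 0, 0],
    [-0.37, 0, 0],
  ],
  twist=[
    [0, 0, 0],
    [0, 0, 0],
    [0, 0, 0],
    [0, 0, 0],
    [0, 0, 0],
    [0, 0, 0],
  ],
  hand=[-0.6, -0.6, -0.6, -0.6, -0.6, -0.6],
)

```text
time: 5.43
tool_pos: [495.1, -261.6, 197.5]
tcp_rot: [-89.9, 0.3, -8.0]
ft_force: [0.1, -0.4, -3.1]
finger_gap: 24.9
```

```bash
python3 snap.py w6
```

```text
5.4333 [ 495.08121032 -261.55092766  197.45020283] [-89.87175335   0.2894783   -7.95847575] [ 0.08083275 -0.35445191 -3.05633862] 24.91788056425205
```

View pics/w6.png

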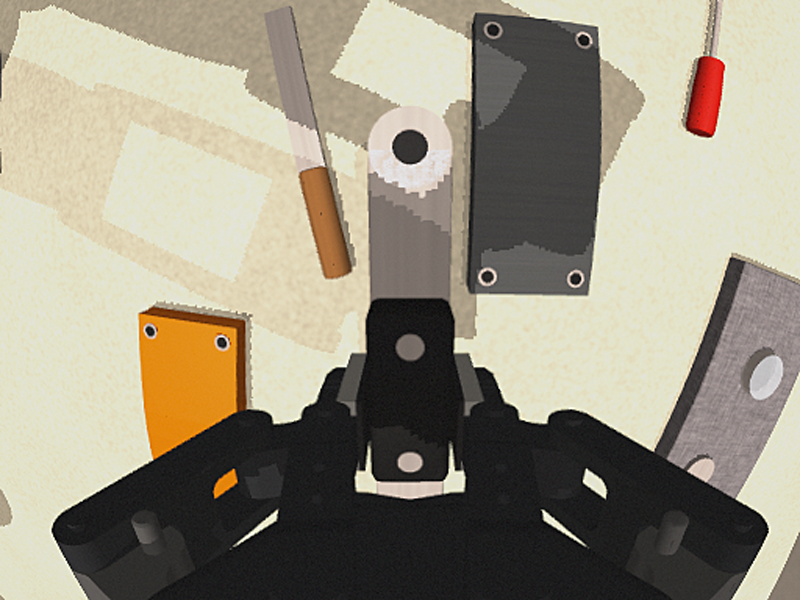

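All four bolts visible: A(493,30), B(584,40), C(487,277), D(575,278).

```bash
python3 - <<'E'
from h import *
from bench import r
a=load("w5.npz");b=load("w6.npz");T=load("top0.npz")
W=lambda d,p:wray(d,d["Rp"],d["tp"],(p[0]*.64,p[1]*.64))
o5=dict(A=(330,26.5),B=(428,25),C=(330,274));o6=dict(A=(493,30),B=(584,40),C=(487,277),D=(575,278));oT=dict(A=(438,226),B=(446,189),C=(534,240),D=(541,205))
for k in o5: print(k,*tri([W(a,o5[k]),W(b,o6[k])]))
for z in(20,24,28):
    for nm,d,o in(("w5",a,o5),("w6",b,o6)):
        q={k:wplane(d,d["Rp"],d["tp"],np.array(v)*.64,z) for k,v in o.items()}
        yaw=lambda v:np.degrees(np.arctan2(v[1],v[0]))
        print(z,nm,"c",((q["B"]+q["C"])/2).round(1),((q["A"]+q["D"])/2).round(1) if "D" in q else "","axis",yaw(q["A"]-q["C"]).round(2),yaw(q["B"]-q["D"]).round(2) if "D" in q else "",np.linalg.norm(q["A"]-q["C"]).round(1),np.linalg.norm(q["A"]-q["B"]).round(1))
    q={k:plane(T,np.array(v)*.64,z) for k,v in oT.items()};print(z,"top",(sum(q.values())/4).round(1),np.degrees(np.arctan2(*(q["A"]-q["C"]+q["B"]-q["D"])[[1,0]])))
c=r.sense();print(c["tool_pos"],c["tcp_rot"])
E
```

```text
A [ 573.9359663  -100.20139203   25.72441333] [np.float64(0.06499866115220018), np.float64(0.06499866115214858)]
B [ 639.58030389 -109.92885154   24.90815176] [np.float64(0.08359964115971755), np.float64(0.08359964115970307)]
C [ 547.57019864 -272.18686583   24.07421056] [np.float64(0.23568927486171887), np.float64(0.23568927486167052)]
20 w5 c [ 593.4 -190.6   20. ]  axis 81.39  176.6 67.5
20 w6 c [ 594.9 -191.    20. ] [ 594.7 -190.7   20. ] axis 81.2 81.04 177.0 67.3
20 top [ 593.2 -191.3   20. ] 82.11036475135528
24 w5 c [ 593.6 -190.8   24. ]  axis 81.39  174.4 66.7
24 w6 c [ 593.8 -191.    24. ] [ 593.6 -190.7   24. ] axis 81.2 81.04 174.8 66.4
24 top [ 592.  -190.9   24. ] 82.11036475135526
28 w5 c [ 593.9 -191.1   28. ]  axis 81.39  172.2 65.9
28 w6 c [ 592.6 -191.1   28. ] [ 592.5 -190.8   28. ] axis 81.2 81.04 172.5 65.6
28 top [ 590.8 -190.4   28. ] 82.1103647513553
[ 495.54215575 -261.93144538  197.60306342] [-89.88093809   0.28032145  -7.95805784]
```

```bash
python3 - <<'E'
from h import *
from bench import r
delta(r.sense(),[593.7,-189.7,100],-8.8)
E
```

```text
lin [0.292 0.325 0.283] twist [-0.001  0.009 -0.003]
```

Request:
move_arm(
  linear=[
    [0.15, 0.1, 0.15],
    [0.29, 0.2, 0.28],
    [0.292, 0.3, 0.283],
    [0.292, 0.325, 0.283],
    [0.292, 0.325, 0.283],
    [0.292, 0.325, 0.283],
    [0.292, 0.325, 0.283],
    [0.292, 0.325, 0.283],
  ],
  twist=[
    [-0.001, 0.009, -0.003],
    [-0.001, 0.009, -0.003],
    [-0.001, 0.009, -0.003],
    [-0.001, 0.009, -0.003],
    [-0.001, 0.009, -0.003],
    [-0.001, 0.009, -0.003],
    [-0.001, 0.009, -0.003],
    [-0.001, 0.009, -0.003],
  ],
  hand=[-0.6, -0.6, -0.6, -0.6, -0.6, -0.6, -0.6, -0.6],
)

```text
time: 6.15
tool_pos: [594.9, -190.8, 102.1]
tcp_rot: [-90.0, -0.2, -8.8]
ft_force: [-1.0, 0.0, -3.0]
finger_gap: 25.3
```

```bash
python3 - <<'E'
from h import *
from bench import r
s=r.sense();print(s["tool_pos"],s["tcp_rot"]);delta(s,[593.7,-189.7,43],-8.8)
E
```

```text
[ 594.92421967 -190.75424683  102.14664693] [-90.03751501  -0.1864486   -8.78286079]
lin [-0.005  0.197  0.003] twist [0.    0.    0.002]
```

Request:
move_arm(
  linear=[
    [-0.005, 0.1, 0.003],
    [-0.005, 0.16, 0.003],
    [-0.005, 0.197, 0.003],
    [-0.005, 0.197, 0.003],
    [-0.005, 0.197, 0.003],
    [-0.005, 0.197, 0.003],
  ],
  twist=[
    [0, 0, 0.002],
    [0, 0, 0.002],
    [0, 0, 0.002],
    [0, 0, 0.002],
    [0, 0, 0.002],
    [0, 0, 0.002],
  ],
  hand=[-0.6, -0.6, -0.6, -0.6, -0.6, -0.6],
)

```text
time: 6.65
tool_pos: [595.0, -190.6, 45.2]
tcp_rot: [-90.1, -0.2, -8.8]
ft_force: [0.1, 0.4, -3.6]
finger_gap: 24.7
```

```bash
python3 - <<'E'
from h import *
from bench import r
s=r.sense();print(s["tool_pos"],s["tcp_rot"],s["ft_force"]);delta(s,[593.7,-189.7,37],-8.8)
E
```

```text
[ 594.95873543 -190.56712511   45.21360847] [-90.0784275   -0.17561704  -8.809729  ] [ 0.08317643  0.35309621 -3.60128771]
lin [-0.005  0.027  0.002] twist [ 0.001 -0.     0.002]
```

Request:
move_arm(
  linear=[
    [-0.003, 0.007, 0.002],
    [-0.003, 0.012, 0.002],
    [-0.003, 0.017, 0.002],
    [-0.003, 0.017, 0.002],
    [-0.003, 0.017, 0.002],
  ],
  twist=[
    [0, 0, 0.001],
    [0, 0, 0.001],
    [0, 0, 0.001],
    [0, 0, 0.001],
    [0, 0, 0.001],
  ],
  hand=[-0.6, -0.6, -0.6, -0.6, -0.6],
)

```text
time: 7.07
tool_pos: [594.1, -189.8, 40.1]
tcp_rot: [-90.1, -0.1, -8.8]
ft_force: [0.3, -0.5, -3.1]
finger_gap: 25.0
```

Request:
move_arm(
  linear=[
    [0, 0.005, 0],
    [0, 0.005, 0],
    [0, 0.005, 0],
  ],
  twist=[
    [0, 0, 0],
    [0, 0, 0],
    [0, 0, 0],
  ],
  hand=[-0.6, -0.6, -0.6],
)

```text
time: 7.32
tool_pos: [593.9, -189.7, 38.3]
tcp_rot: [-90.1, -0.0, -8.8]
ft_force: [0.3, 0.0, -3.1]
finger_gap: 24.8
```

Request:
move_arm(
  linear=[
    [0, 0.003, 0],
    [0, 0.003, 0],
    [0, 0.003, 0],
  ],
  twist=[
    [0, 0, 0],
    [0, 0, 0],
    [0, 0, 0],
  ],
  hand=[-0.6, -0.6, -0.6],
)

```text
time: 7.57
tool_pos: [594.1, -189.8, 37.7]
tcp_rot: [-90.1, -0.1, -8.8]
ft_force: [-1.0, 0.3, -0.4]
finger_gap: 24.7
```

Request:
move_arm(
  linear=[
    [0, 0.003, 0],
    [0, 0.003, 0],
    [0, 0.003, 0],
  ],
  twist=[
    [0, 0, 0],
    [0, 0, 0],
    [0, 0, 0],
  ],
  hand=[-0.6, -0.6, -0.6],
)

```text
time: 7.82
tool_pos: [594.1, -189.8, 37.7]
tcp_rot: [-90.1, -0.1, -8.8]
ft_force: [-4.7, 1.6, 6.6]
finger_gap: 25.1
```

Request:
move_arm(
  linear=[
    [0, -0.002, 0],
    [0, -0.002, 0],
    [0, -0.002, 0],
  ],
  twist=[
    [0, 0, 0],
    [0, 0, 0],
    [0, 0, 0],
  ],
  hand=[-0.6, -0.6, -0.6],
  force=20,
)

```text
time: 8.07
tool_pos: [594.1, -189.8, 38.1]
tcp_rot: [-90.1, -0.1, -8.8]
ft_force: [0.8, 0.3, -3.8]
finger_gap: 24.7
```

Request:
move_arm(
  linear=[
    [0, 0, 0],
    [0, 0, 0],
    [0, 0, 0],
    [0, 0, 0],
    [0, 0, 0],
    [0, 0, 0],
    [0, 0, 0],
    [0, 0, 0],
    [0, 0, 0],
  ],
  twist=[
    [0, 0, 0],
    [0, 0, 0],
    [0, 0, 0],
    [0, 0, 0],
    [0, 0, 0],
    [0, 0, 0],
    [0, 0, 0],
    [0, 0, 0],
    [0, 0, 0],
  ],
  hand=[-0.38, -0.34, -0.3, -0.25, -0.2, -0.1, 0, 0.1, 0.1],
)

```text
time: 8.82
tool_pos: [594.1, -189.8, 38.1]
tcp_rot: [-90.1, -0.1, -8.8]
ft_force: [-0.2, 0.1, 0.4]
finger_gap: 46.6
```

```bash
python3 snap.py w7
```

```text
8.8167 [ 594.10881649 -189.75185145   38.08622323] [-9.00768364e+01 -6.82947291e-02 -8.80159760e+00] [-0.20277406  0.10359978  0.40771497] 46.64701531543916
```

View pics/w7.png

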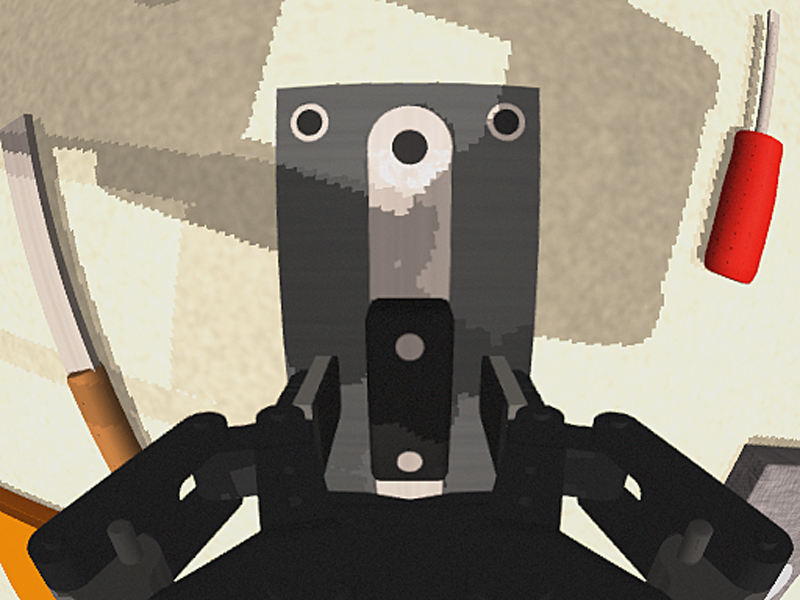

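The bar rests level and centred on the plate: hole (410,147) sits midway between plate edges (277 and 540), and both fingers are clear of the handle.

Request:
move_arm(
  linear=[
    [0, -0.05, 0],
    [0, -0.12, 0],
    [0, -0.2, 0],
    [0, -0.2, 0],
    [0, -0.2, 0.12],
    [0, -0.2, 0.252],
    [0, -0.2, 0.252],
    [0, -0.2, 0.252],
    [0, -0.15, 0.252],
    [0, -0.12, 0.252],
    [0, -0.12, 0.252],
    [0, -0.12, 0.252],
  ],
  twist=[
    [0, 0, 0],
    [0, 0, 0],
    [0, 0, 0],
    [0, 0, 0],
    [0, 0, 0],
    [0, 0, 0],
    [0, 0, 0],
    [0, 0, 0],
    [0, 0, 0],
    [0, 0, 0],
    [0, 0, 0],
    [0, 0, 0],
  ],
  hand=[0.1, 0.1, 0.1, 0, -1, -1, -1, -1, -1, -1, -1, -1],
)

```text
time: 9.87
tool_pos: [604.5, -115.6, 72.8]
tcp_rot: [-90.1, 0.1, -8.9]
ft_force: [0.0, -0.2, -0.2]
finger_gap: 0.2
```

```bash
python3 - <<'E'
from h import *
from bench import r
s=r.sense();print(s["tool_pos"],s["tcp_rot"],s["ft_force"],s["finger_gap"])
ax=np.array([np.cos(np.radians(81.2)),np.sin(np.radians(81.2)),0]);p=np.array([594.1,-189.75,0])-1.2*ax+77*ax+[0,0,42];print(p);delta(s,p,-8.8)
E
```

```text
[ 604.51620397 -115.57961112   72.75610799] [-9.00713853e+01  7.99263837e-02 -8.85503444e+00] [ 0.00440544 -0.17129506 -0.1994746 ] 0.15905318708226707
[ 605.69632639 -114.84228869   42.        ]
lin [0.004 0.103 0.003] twist [ 0.001 -0.001 -0.001]
```

Request:
move_arm(
  linear=[
    [0.004, 0.06, 0.003],
    [0.004, 0.1, 0.003],
    [0.004, 0.1, 0.003],
    [0.004, 0.1, 0.003],
  ],
  twist=[
    [0, 0, 0],
    [0, 0, 0],
    [0, 0, 0],
    [0, 0, 0],
  ],
  hand=[-1, -1, -1, -1],
)

```text
time: 10.2
tool_pos: [604.7, -114.9, 41.7]
tcp_rot: [-90.1, 0.2, -8.9]
ft_force: [0.7, -0.9, 0.3]
finger_gap: 0.1
```

Request:
move_arm(
  linear=[
    [0, 0.007, 0],
    [0, 0.014, 0],
    [0, 0.018, 0],
    [0, 0.022, 0],
    [0, 0.022, 0],
    [0, 0.022, 0],
  ],
  twist=[
    [0, 0, 0],
    [0, 0, 0],
    [0, 0, 0],
    [0, 0, 0],
    [0, 0, 0],
    [0, 0, 0],
  ],
  hand=[-1, -1, -1, -1, -1, -1],
)

```text
time: 10.7
tool_pos: [604.9, -115.0, 35.4]
tcp_rot: [-90.1, 0.2, -8.9]
ft_force: [0.5, -0.2, 0.1]
finger_gap: -0.0
```

Request:
move_arm(
  linear=[
    [0, 0.003, 0],
    [0, 0.006, 0],
    [0, 0.007, 0],
    [0, 0.007, 0],
  ],
  twist=[
    [0, 0, 0],
    [0, 0, 0],
    [0, 0, 0],
    [0, 0, 0],
  ],
  hand=[-1, -1, -1, -1],
)

```text
time: 11.03
tool_pos: [604.9, -114.9, 33.3]
tcp_rot: [-90.1, 0.2, -8.9]
ft_force: [0.7, 0.5, 1.8]
finger_gap: -0.3
```

Request:
move_arm(
  linear=[
    [0, 0.003, 0],
    [0, 0.005, 0],
    [0, 0.005, 0],
    [0, 0.005, 0],
  ],
  twist=[
    [0, 0, 0],
    [0, 0, 0],
    [0, 0, 0],
    [0, 0, 0],
  ],
  hand=[-1, -1, -1, -1],
)

```text
time: 11.37
tool_pos: [605.2, -114.9, 32.6]
tcp_rot: [-90.1, 0.2, -8.9]
ft_force: [-2.7, 1.3, 6.9]
finger_gap: -0.1
```

Request:
move_arm(
  linear=[
    [0, 0.002, 0],
    [0, 0.003, 0],
    [0, 0.003, 0],
    [0, 0.003, 0],
    [0, 0.003, 0],
  ],
  twist=[
    [0, 0, 0],
    [0, 0, 0],
    [0, 0, 0],
    [0, 0, 0],
    [0, 0, 0],
  ],
  hand=[-1, -1, -1, -1, -1],
)

```text
time: 11.78
tool_pos: [605.2, -114.9, 32.6]
tcp_rot: [-90.1, 0.2, -8.9]
ft_force: [-2.8, 1.0, 9.4]
finger_gap: -0.3
```

```bash
python3 snap.py w8
```

```text
11.7833 [ 605.18455959 -114.90948021   32.6421669 ] [-90.06021805   0.17882624  -8.86385216] [-2.77404057  1.00743071  9.41245243] -0.31098174675403384
```

View pics/w8.png

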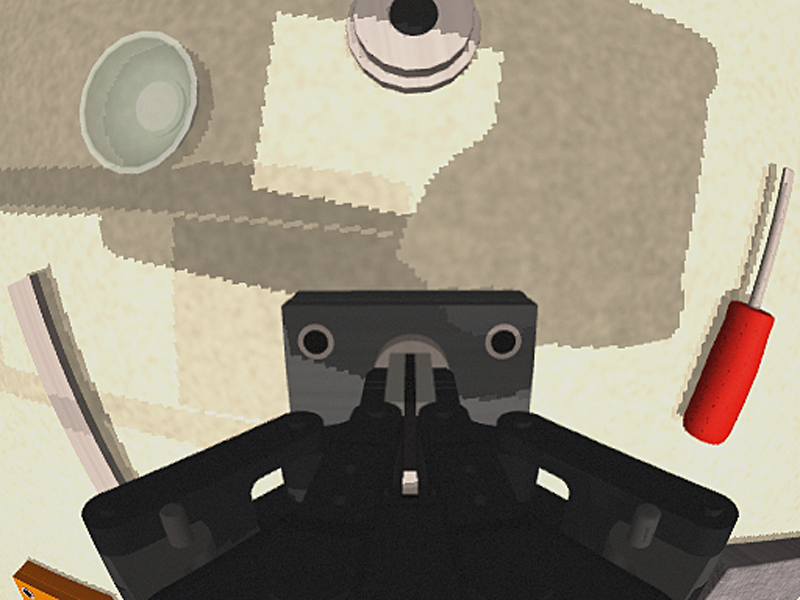

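The shut fingers sit centred on the bar over the hole, and the round tip shows at (410,340), midway between the bolts (315,341) and (503,341). 9.4 N at z=32.6 means it's bottomed.

Request:
move_arm(
  linear=[
    [0, -0.01, 0],
    [0, -0.03, 0],
    [0, -0.08, 0],
    [0, -0.18, 0],
    [0, -0.18, 0],
    [0, -0.18, -0.25],
    [0, -0.18, -0.513],
    [0, -0.18, -0.513],
    [0, -0.18, -0.513],
    [0, -0.18, -0.513],
    [0, -0.18, -0.513],
    [0, -0.18, -0.513],
  ],
  twist=[
    [0, 0, 0],
    [0, 0, 0],
    [0, 0, 0],
    [0, 0, 0],
    [0, 0, 0],
    [0, 0, 0],
    [0, 0, 0],
    [0, 0, 0],
    [0, 0, 0],
    [0, 0, 0],
    [0, 0, 0],
    [0, 0, 0],
  ],
  hand=[-1, -1, -1, -1, -1, -1, -1, -1, -1, -1, -1, -1],
)

```text
time: 12.83
tool_pos: [581.7, -266.7, 86.9]
tcp_rot: [-90.0, 0.2, -8.9]
ft_force: [-0.1, 0.2, -0.2]
finger_gap: 0.3
```

```bash
python3 snap.py w9; python3 - <<'E'
from h import *
from bench import r
s=r.sense()
ax=np.array([np.cos(np.radians(81.2)),np.sin(np.radians(81.2)),0]);p=np.array([594.1,-189.75,0])-1.2*ax-77*ax+[0,0,47];print(p);delta(s,p,-8.8)
E
```

```text
12.8333 [ 581.69159836 -266.68107401   86.86707669] [-90.03310815   0.17364629  -8.90281137] [-0.13685441  0.17726387 -0.16873647] 0.3449895835406327
[ 582.1365076  -267.02945943   47.        ]
lin [ 0.002  0.133 -0.003] twist [ 0.    -0.    -0.002]
```

View pics/w9.png

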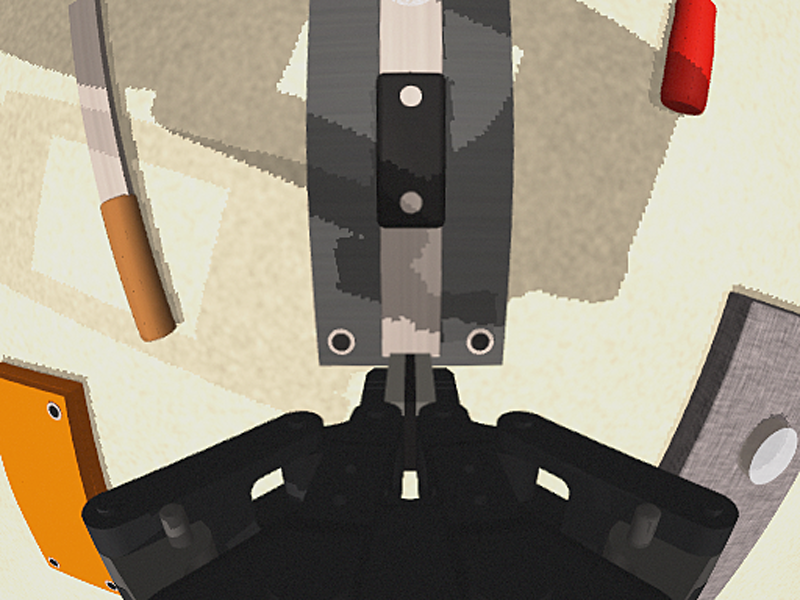

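The bar is still centred on the plate: square end at (411,356), screws at (411,96) and (411,202), bolts at (341,341) and (480,341).

```bash
python3 - <<'E'
from h import *
b=load("w9.npz");P=lambda p,z:wplane(b,b["Rp"],b["tp"],np.array(p)*.64,z)
ax=np.array([np.cos(np.radians(81.2)),np.sin(np.radians(81.2)),0])
print((P((411,96),56)+P((411,202),56))/2,P((411,356),37),[P((411,356),z)+13*ax for z in(36,39)])
E
```

```text
[ 593.7362558  -190.84045966   56.        ] [ 579.96200296 -279.08689655   37.        ] [array([ 581.88750896, -266.64901753,   36.        ]), array([ 582.07743857, -265.42174771,   39.        ])]
```

Request:
move_arm(
  linear=[
    [0.002, 0.06, -0.001],
    [0.002, 0.12, -0.001],
    [0.002, 0.133, -0.001],
    [0.002, 0.133, -0.001],
    [0.002, 0.133, -0.001],
  ],
  twist=[
    [0, 0, 0],
    [0, 0, 0],
    [0, 0, 0],
    [0, 0, 0],
    [0, 0, 0],
  ],
  hand=[-1, -1, -1, -1, -1],
)

```text
time: 13.3
tool_pos: [582.5, -265.4, 47.1]
tcp_rot: [-90.0, 0.2, -8.8]
ft_force: [-0.1, -0.3, -0.3]
finger_gap: -0.4
```

Request:
move_arm(
  linear=[
    [0, 0.007, 0],
    [0, 0.014, 0],
    [0, 0.02, 0],
    [0, 0.02, 0],
    [0, 0.02, 0],
  ],
  twist=[
    [0, 0, 0],
    [0, 0, 0],
    [0, 0, 0],
    [0, 0, 0],
    [0, 0, 0],
  ],
  hand=[-1, -1, -1, -1, -1],
)

```text
time: 13.72
tool_pos: [582.4, -265.5, 41.2]
tcp_rot: [-90.0, 0.2, -8.8]
ft_force: [-0.2, -0.0, 0.4]
finger_gap: -0.1
```

Target is confirmed: (582,-266). Next, press down in steps.

Request:
move_arm(
  linear=[
    [0, 0.006, -0.003],
    [0, 0.012, -0.003],
    [0, 0.018, -0.003],
    [0, 0.022, -0.003],
    [0, 0.022, -0.003],
    [0, 0.022, -0.003],
  ],
  twist=[
    [0, 0, 0],
    [0, 0, 0],
    [0, 0, 0],
    [0, 0, 0],
    [0, 0, 0],
    [0, 0, 0],
  ],
  hand=[-1, -1, -1, -1, -1, -1],
)

```text
time: 14.22
tool_pos: [582.3, -266.5, 34.6]
tcp_rot: [-90.0, 0.2, -8.8]
ft_force: [1.0, -0.6, 1.3]
finger_gap: 0.0
```

Request:
move_arm(
  linear=[
    [0, 0.003, 0],
    [0, 0.005, 0],
    [0, 0.006, 0],
    [0, 0.006, 0],
  ],
  twist=[
    [0, 0, 0],
    [0, 0, 0],
    [0, 0, 0],
    [0, 0, 0],
  ],
  hand=[-1, -1, -1, -1],
)

```text
time: 14.55
tool_pos: [582.3, -266.6, 32.9]
tcp_rot: [-90.0, 0.2, -8.8]
ft_force: [-1.2, -1.3, 1.0]
finger_gap: 0.2
```

Request:
move_arm(
  linear=[
    [0, 0.003, 0],
    [0, 0.006, 0],
    [0, 0.006, 0],
    [0, 0.006, 0],
  ],
  twist=[
    [0, 0, 0],
    [0, 0, 0],
    [0, 0, 0],
    [0, 0, 0],
  ],
  hand=[-1, -1, -1, -1],
)

```text
time: 14.88
tool_pos: [582.5, -266.7, 32.6]
tcp_rot: [-90.0, 0.2, -8.8]
ft_force: [-5.5, 1.9, 12.4]
finger_gap: 0.0
```

Request:
move_arm(
  linear=[
    [0, 0.002, 0],
    [0, 0.003, 0],
    [0, 0.003, 0],
    [0, 0.003, 0],
  ],
  twist=[
    [0, 0, 0],
    [0, 0, 0],
    [0, 0, 0],
    [0, 0, 0],
  ],
  hand=[-1, -1, -1, -1],
)

```text
time: 15.22
tool_pos: [582.9, -266.8, 32.7]
tcp_rot: [-90.1, 0.1, -8.8]
ft_force: [-2.9, 1.6, 10.4]
finger_gap: 0.1
```

Bottomed at z=32.6 with 10–12 N. Now I'll lift off slowly and clear.

Request:
move_arm(
  linear=[
    [0, -0.01, 0],
    [0, -0.03, 0],
    [0, -0.08, 0],
    [0, -0.2, 0],
    [0, -0.35, 0],
    [0, -0.5, 0],
    [0, -0.55, 0],
    [0, -0.55, -0.1],
    [0, -0.55, -0.1],
    [0, -0.55, -0.1],
    [0, -0.55, -0.1],
    [0, -0.55, -0.1],
  ],
  twist=[
    [0, 0, 0],
    [0, 0, 0],
    [0, 0, 0],
    [0, 0, 0],
    [0, 0, 0],
    [0, 0, 0],
    [0, 0, 0],
    [0, 0, 0],
    [0, 0, 0],
    [0, 0, 0],
    [0, 0, 0],
    [0, 0, 0],
  ],
  hand=[-1, -1, -1, -1, -1, -1, -1, -1, -1, -1, -1, -1],
)

```text
time: 16.22
tool_pos: [578.3, -295.5, 196.5]
tcp_rot: [-90.0, 0.2, -8.8]
ft_force: [-0.1, 0.6, -0.1]
finger_gap: 0.1
```

```bash
python3 snap.py w10
```

```text
16.2167 [ 578.31809069 -295.45811183  196.54931272] [-89.98795971   0.24226221  -8.75187552] [-0.07001793  0.57287263 -0.07708813] 0.1446553160114958
```

View pics/w10.png

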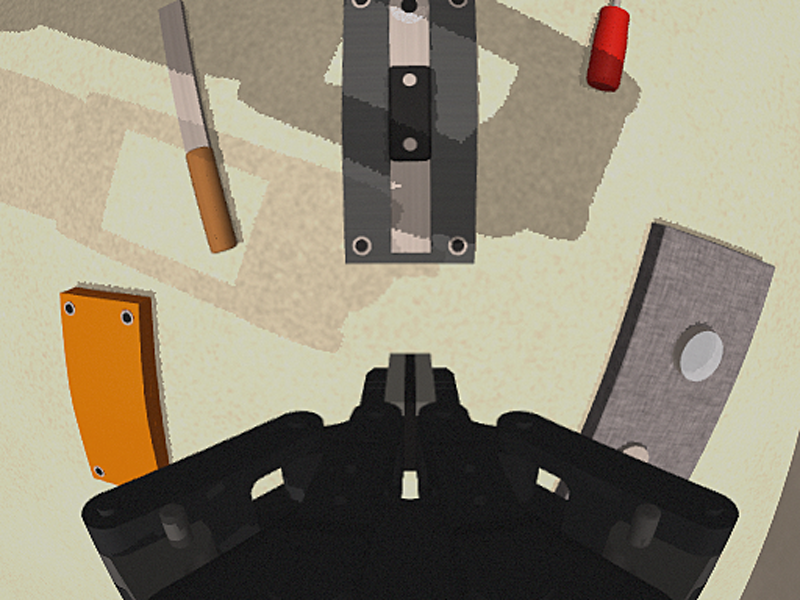

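The straightedge lies lengthwise and centred on the plate, handle (410,113), square end (411,252) between the bolts at (362,246) and (457,246). The gripper is clear, so I'm handing in.

```bash
python3 -c "
from bench import r
print(r.hand_in())"
```

```text
the job is handed in; nothing more can be done
None
```

I laid the straightedge lengthwise along the middle of the dark base plate, handle up, and let go of it. I then pressed the round end down, then the square end, left it lying there and handed the job in.

- **Laying down:** contact showed as a force rise, and I backed off about 0.5 mm before opening the fingers. The picture straight after release showed the bar level and centred to about 1 mm, with the fingers clear.
- **Pressing:** the round end stopped firmly with the tool at z = 32.6 mm under 9.4 N. The square end stopped at z = 32.6–32.7 mm under 10–12 N. Both fit the expected drop onto the slope.
- **Last picture:** the bar was still centred and aligned on the plate. The gripper was about 160 mm above it, with force readings near zero. The clock stood at about 16 s of the 48 s allowed.
- **Disagreements:**
  - The two-view heights scattered by up to about 9 mm from the stated ones: hole 16.8 mm against 8, and screw heads about 31.5 mm against 28. I found the laying height by contact instead.
  - Position readings drifted by 1–3 mm.
  - At the grasp the wrist briefly read 12 N upward.
- **Not checked:** I did not measure the bar's tilt after the last press.
- **Pictures:** I viewed 11, one over the budget.

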